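# Slide the drilling template onto the heel jig's pins

## Task

On the wooden heel-drilling jig, slide the metal template with the red grip off its ledge and over the bed in the middle, so that its two large holes drop over the two pins and it lies flat on the bed, then let go. Keep it low and slide it across: do not lift it high above the jig, and leave the template with the blue grip where it lies.

Things in the scene. Friction and masses are not known exactly. Their poses are not given: they have to be found in the camera images.
- jig: Fixed brown wooden jig, 150 (x) x 336 (y) x 30 mm. Origin: centre of its underside; z up. Low bed across the middle, |y| < 48 mm, top at z = 16 mm, with a flush black pad. Raised ledge on each side (+y, -y), top at z = 30 mm; each carries one template, sides vary. Two steel pins on the bed at x = +45 and -45, y = 0: 16 mm across at the foot, tapering to 6 mm, tips at z = 28 mm.
- template_red: Loose aluminium plate 130 (x) x 76 (y) x 6 mm, 0.3 kg, roughly parallel to the jig. Origin: centre of underside; z up. Two 24 mm through holes at x = +45 and -45, y = 0; fits either way round. Red grip over the centre, 46 (x) x 18 (y) mm, from z = 24 to 50 mm; pinch it across the 18 mm. Carry it level across: pushed freely it tips over the ledge's edge. On the bed it lies 14 mm lower.
- template_blue: Bystander on the other ledge: the same plate with a blue grip and its two large holes only 66 mm apart, so it does not fit the pins. Origin: centre of its underside; z up.
Not all that is in view belongs to the job. Leave any turquoise look-alike of the template_red alone.

How it is judged:
At the end, for the whole second after the job is handed in: The red-gripped template lies at rest on the jig's bed with both pins through its large holes: its underside less than 4 mm above the bed, its centre within 15 mm of the jig's centre, its length within 10 degrees of the jig's x axis (either way round), tilted less than 3 degrees (z of template_red in the frame of jig below 0.02 m and horizontal distance between template_red and jig below 0.015 m and angle between the x axis of template_red and the x axis of jig, either way round below 0.18 rad and angle between template_red's own z axis and vertical below 0.05 rad and linear speed of template_red below 0.02 m/s); the robot touches nothing.
It fails at once if the red-gripped template is lifted more than 60 mm above the ledges (underside more than 90 mm above the jig's underside) (z of template_red in the frame of jig above 0.09 m).
It fails at once if the blue-gripped template is moved by more than 30 mm (distance of template_blue from where it was at the start of the episode above 0.03 m).
It also fails if it takes over 35 s, if anything falls off the work surface, if the arm or the gripper's body presses on something with over 40 N, if the wrist force passes 120 N, or if a joint passes its speed limit or range.

## Robot

A 6-joint arm with a two-finger parallel gripper is mounted at the origin on a cart in front of the work surface, level with it; the furniture and walls round the work are solid. World frame = base frame: x ahead of the robot, y to its left, z up, the work surface at z = 0. Lengths are in m, angles in rad, forces in N, time in s.
With the tool pointing down it reaches from about 0.25 to 0.725 m from the base axis. Payload 9.7 kg.
Tool frame: the origin (TCP) lies at the centre of the arm's flange, where the gripper is bolted on; the fingertips stand 173 mm ahead of it and the grasp point (between the pads) lies 155 mm ahead of it; z points along the fingers, y is the line along which they close (so a half turn about z gives the same grasp; the last joint's range is limited). The gripper opens to 85 mm and grips with 20 to 120 N. Pads are 22 mm wide; open, the fingers measure 114 mm over their backs; the gripper's body (76 mm by 85 mm) begins 54 mm behind the grasp point. The pads swing forward as they close: fully open they stand 13 mm farther back than shut.
Start: joints at [-1.104, 0.087, 0.176, 1.66, 0, 1.571], TCP at [0.248, -0.491, 0.405] pointing down, gripper open.
Joint ranges: [-3.13, 3.13], [-0.85, 1.81], [-1.15, 1.24], [-2.2, 2.28], [-1.44, 1.52], [-3.14, 3.14]. Speed limits (rad/s): [2.22, 2.22, 2.57, 3.14, 3.14, 3.14].

## Interface

Orientations are given as a 3x3 rotation matrix whose columns are the frame's x, y, z axes.
In Python, from rig import telemetry, imaging, manip gives the robot as it stands.
- The arm moves only by the tool apply_moves, never from a script. Its argument "plan" is text: rows parted by semicolons, each of 4 numbers parted by spaces: the shift along the tool's x, y, z in m, then the turn about the tool's z in degrees. A call has 1 to 20 rows; each row shifts and turns the commanded pose from where the row before left it, along the tool's axes as they then stand; what a row does not reach is not made up. A row lasts 1/10 s, in which the tool goes at most 50 mm and 8.59 degrees, less where a joint would pass 70% of its speed; a pose out of reach is approached as far as the arm can. A call with a gripper value outside its range is refused whole. "fingers" is the closure, from 0 (fully open) to 1 (shut), set as the call begins (left out, the last holds). The fingers move at their own pace and stop on an object; the grip force is fixed at half the most. Time passes only in rows, so rows that do not move let the fingers close. It gives the time, the measured TCP pose, the force, the opening and the grip force at its end, in the units of the state.
- telemetry.get_state(): the state, without advancing time (a new reading comes with each control period).
- imaging.capture(name): name is "side" or "top" or "wrist"; returns the picture (480x640x3 uint8, red, green, blue); there is no depth.
- imaging.camera_info(name): a dict with "mtx" (3x3 intrinsics, pixels), "origin" and "orientation" of the camera in the world. Camera axes: x right, y down, z forward; pixel columns grow to the right and rows downward; lengths in m; the calibration is good to about 2 mm. A picture is of the moment at which its call begins: read the wrist's pose just before it. camera_info takes no time and is no camera call; for the wrist camera it gives the pose at the moment of the call.
- manip.hand_in(): hands the job in; it is judged then, once.
The state is a dict: "t": time; "joint_pos": joint angles; "qd": joint speeds; "tau": joint torques, N m; "tool_pos": TCP position; "eef_rot": TCP orientation; "wrist_force": force on the tool from outside, world axes, zero at the start; "wrist_torque": the same for the moment, N m; "opening": opening from 0.0 (shut) to 1.0 (fully open); "grasp_force": force on a finger pad.
Only numpy, scipy, OpenCV 4.12 (cv2) and the standard library are available. Lean on these libraries where they do the work, as an engineer would, in place of code of your own. Each camera call takes 0.05 s, during which the arm holds its last target. There are 200 camera calls.

## Working session

There is one attempt and no reset: what is moved stays moved. The work goes in short steps, Python scripts to look and compute and a tool call to move; the robot and the scene stay as the last step left them, time stands still between calls to the robot, and variables do not carry over. Pictures are saved under pics/ and viewed, at most 10 in all, crops included, and the job is handed in when it is done.

Besides the shell and the picture viewer there is one more tool, called after ">>>" as name(argument=value, ...) on one line, values as JSON. apply_moves: Moves the arm, as the interface text tells. Its arguments: {"type":"object","properties":{"plan":{"type":"string"},"fingers":{"type":"number"}},"required":["plan"]}

```bash
mkdir -p pics; ls
python3 - <<'E'
from rig import telemetry, imaging
import cv2, numpy as np
s=telemetry.get_state(); print(s['t'],s['tool_pos'],np.round(s['eef_rot'],3),s['opening'])
for n in ['top','side']:
    im=imaging.capture(n); cv2.imwrite(f'pics/{n}0.png',im[:,:,::-1]); c=imaging.camera_info(n); print(n,c)
E
```

```text
pics
0.0 [ 0.24752159 -0.49116863  0.40397637] [[ 0.893  0.45  -0.001]
 [ 0.45  -0.893  0.001]
 [-0.    -0.001 -1.   ]] 1.000042544383992
top {'mtx': array([[618.72361365,   0.        , 317.17412214],
       [  0.        , 618.72361365, 244.8334445 ],
       [  0.        ,   0.        ,   1.        ]]), 'origin': array([0.41529973, 0.02703543, 0.93581006]), 'orientation': array([[-0.02083913, -0.98739664,  0.15688724],
       [-0.99978101,  0.02088112, -0.00138073],
       [-0.00191266, -0.15688165, -0.98761556]])}
side {'mtx': array([[465.05943188,   0.        , 314.91355573],
       [  0.        , 465.05943188, 241.00152939],
       [  0.        ,   0.        ,   1.        ]]), 'origin': array([0.42787165, 0.80337189, 0.40109697]), 'orientation': array([[-0.98792985, -0.04559617,  0.14803921],
       [-0.15383115,  0.40097102, -0.90308262],
       [-0.01818233, -0.91495532, -0.40314535]])}
```

View pics/top0.png

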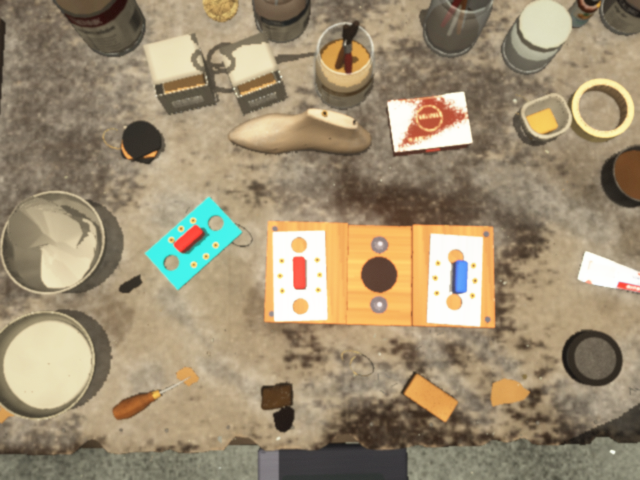

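View pics/side0.png

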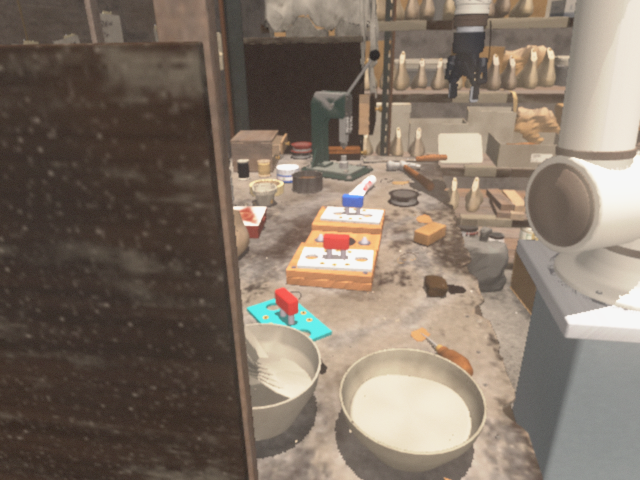

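Top view candidates: a red grip on the white plate on the jig at (300,273), a red grip on the turquoise look-alike at (189,238), and the blue grip at (460,277). By the description I choose (300,273). The bed's pins are at about (380,245) and (379,305).

```bash
cat > h.py <<'E'
from rig import telemetry, imaging
import cv2, numpy as np
def ray(n,px,z,c=None):
    c=c or imaging.camera_info(n)
    p=np.atleast_2d(px).astype(float); d=np.c_[p,np.ones(len(p))]@np.linalg.inv(c['mtx']).T@c['orientation'].T
    o=c['origin']; return (o+d*((z-o[2])/d[:,2])[:,None])[:,:2]
def blob(m,near):
    cs,_=cv2.findContours(m.astype(np.uint8),cv2.RETR_EXTERNAL,cv2.CHAIN_APPROX_NONE)
    cs=[c for c in cs if cv2.contourArea(c)>40]
    return min(cs,key=lambda c:abs(cv2.pointPolygonTest(c,near,True)) if cv2.pointPolygonTest(c,near,True)<0 else 0)
def rect(n,c,z):
    w=ray(n,c.reshape(-1,2),z); (x,y),(a,b),t=cv2.minAreaRect((w*1000).astype(np.float32)); return np.round([x,y,a,b,t],1)
E
python3 - <<'E'
from h import *
im=cv2.imread('pics/top0.png'); hsv=cv2.cvtColor(im,cv2.COLOR_BGR2HSV); H,S,V=[hsv[...,i].astype(int) for i in range(3)]
red=((H<6)|(H>174))&(S>150)&(V>120); print('redgrip',rect('top',blob(red,(300,273)),.08))
blue=(H>100)&(H<130)&(S>120); print('blue',rect('top',blob(blue,(460,277)),.08))
white=(S<60)&(V>190); c=blob(white,(285,300)); print('plate',rect('top',c,.036))
c=blob(white,(440,300)); print('blueplate',rect('top',c,.036))
wood=(((H>6)&(H<22)&(S>110)&(V>130))|white|red|blue); m=wood.astype(np.uint8); m[:215]=0; m[335:]=0; m[:,:255]=0; m[:,505:]=0
m=cv2.morphologyEx(m,cv2.MORPH_CLOSE,np.ones((3,3)))
c=blob(m,(360,235)); print('jig',rect('top',c,.03),cv2.boundingRect(c))
g=cv2.cvtColor(im,cv2.COLOR_BGR2GRAY)
pin=((S<90)).astype(np.uint8); 
for p in [(380,245),(379,305)]:
    x,y=p; q=np.zeros_like(pin); q[y-14:y+14,x-14:x+14]=pin[y-14:y+14,x-14:x+14]; c=blob(q,p); (u,v),r=cv2.minEnclosingCircle(c); print('pin',u,v,r,ray('top',(u,v),.02)*1000)
cv2.imwrite('pics/crop.png',cv2.resize(im[210:340,255:505],None,fx=3.2,fy=3.2,interpolation=cv2.INTER_CUBIC))
E
```

```text
redgrip [512.9  52.6  15.3  43.4  89. ]
blue [ 502.6 -172.2   15.3   43.6   86.6]
plate [514.2  52.2  78.2 131.   89.4]
blueplate [ 503.5 -173.6   77.4  131.1   84.8]
jig [517.3 -59.7 349.1 157.6  87.3] (257, 218, 239, 111)
pin 379.0714416503906 244.2142791748047 8.02110481262207 [[559.75839265 -67.00751522]]
pin 378.3636474609375 304.3636474609375 8.095588684082031 [[469.92916153 -62.67951191]]
```

View pics/crop.png

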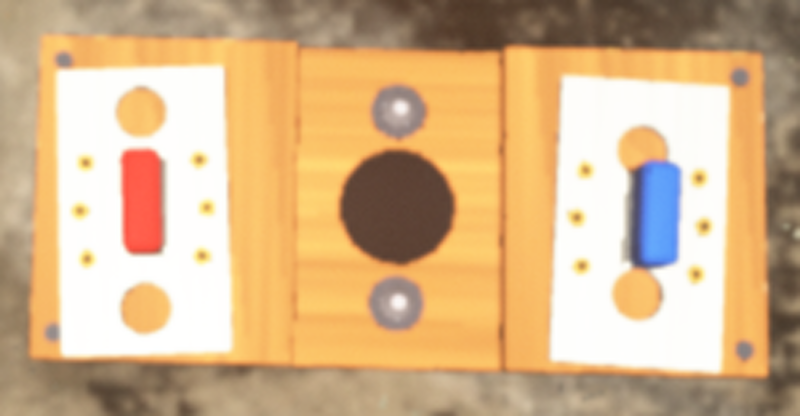

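The crop shows the white plate with the red grip on the left ledge, its holes at crop (140,111) and (146,308). The bed pins are at crop (398,110) and (396,304), which confirms the choice. Plate centre is about (0.5135, 0.0524), yaw -0.6°. Pin midpoint is (0.5148, -0.0648), yaw -2.7°.

>>> apply_moves(plan="0 0 0 6.8;0 0 0 6.8;0 0 0 6.8;0 0 0 6.8;0.0174 -0.0364 0.006 0;0.0174 -0.0364 0.006 0;0.0174 -0.0364 0.006 0;0.0174 -0.0364 0.006 0;0.0174 -0.0364 0.006 0;0.0174 -0.0364 0.006 0;0.0174 -0.0364 0.006 0;0.0174 -0.0364 0.006 0;0.0174 -0.0364 0.006 0;0.0174 -0.0364 0.006 0;0.0174 -0.0364 0.006 0;0.0174 -0.0364 0.006 0;0.0174 -0.0364 0.006 0;0.0174 -0.0364 0.006 0;0.0174 -0.0364 0.006 0;0 0 0 0", fingers=0.35)

```text
t: 2.1
tool_pos: [0.5142, 0.0214, 0.3133]
eef_rot: [[0.999, 0.037, -0.003], [0.038, -0.999, 0.023], [-0.002, -0.023, -1.0]]
wrist_force: [-0.7, -1.1, -0.1]
opening: 0.651
grasp_force: 0.0
```

Run:
```python
from h import *
s=telemetry.get_state(); c=imaging.camera_info('wrist'); im=imaging.capture('wrist')[:,:,::-1].copy(); cv2.imwrite('pics/w1.png',im)
R=np.array(s['eef_rot']);print(s['t'],np.round(s['tool_pos'],4),np.round(R,4).tolist(),s['opening'],s['joint_pos'])
hsv=cv2.cvtColor(im,cv2.COLOR_BGR2HSV); H,S,V=[hsv[...,i].astype(int) for i in range(3)]
red=((H<6)|(H>174))&(S>150)&(V>100)
cs,_=cv2.findContours(red.astype(np.uint8),cv2.RETR_EXTERNAL,cv2.CHAIN_APPROX_NONE)
for k in cs:
    if cv2.contourArea(k)>300: print(cv2.boundingRect(k),rect('wrist',k,.08))
```

```text
2.1 [0.5142 0.0214 0.3133] [[0.9993, 0.0374, -0.003], [0.0375, -0.999, 0.0228], [-0.0022, -0.0229, -0.9997]] 0.6512643784955007 [ 0.03653698 -0.01134945 -0.10179486  1.48255823  0.02290178  3.14061582]
(252, 208, 32, 85) [517.7  48.7  48.7  16.6   0.7]
(0, 99, 32, 58) [576.5 174.5  15.1  30.1  77.9]
```

View pics/w1.png

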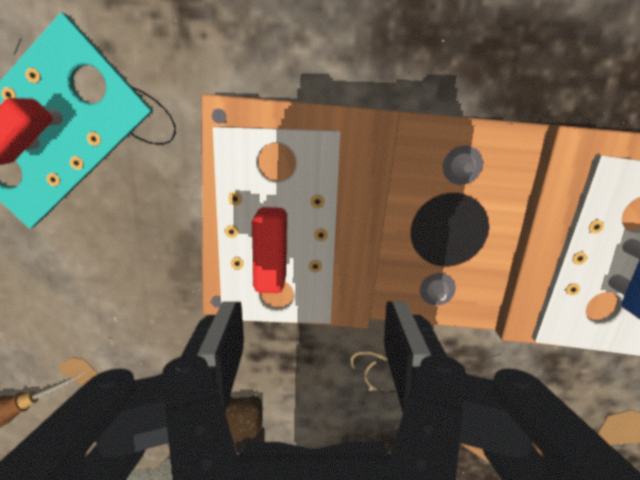

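The wrist view shows the red grip at (268,250), with the fingers offset from it because joint 6 is at its limit. I'll use the half-turn grasp instead.

>>> apply_moves(plan="0 0 0 -8.5;0 0 0 -8.5;0 0 0 -8.5;0 0 0 -8.5;0 0 0 -8.5;0 0 0 -8.5;0 0 0 -8.5;0 0 0 -8.5;0 0 0 -8.5;0 0 0 -8.5;0 0 0 -8.5;0 0 0 -8.5;0 0 0 -8.5;0 0 0 -8.5;0 0 0 -8.5;0 0 0 -8.5;0 0 0 -8.5;0 0 0 -8.5;0 0 0 -8.5;0 0 0 -8.5")

```text
t: 4.15
tool_pos: [0.5125, 0.0187, 0.3153]
eef_rot: [[-0.991, 0.135, -0.001], [0.135, 0.991, 0.022], [0.004, 0.021, -1.0]]
wrist_force: [0.1, -0.2, -0.5]
opening: 0.652
grasp_force: 0.0
```

>>> apply_moves(plan="0 0 0 -7.2;0 0 0 0;0 0 0 0")

```text
t: 4.45
tool_pos: [0.5128, 0.019, 0.3152]
eef_rot: [[-1.0, 0.019, -0.001], [0.019, 1.0, 0.022], [0.001, 0.022, -1.0]]
wrist_force: [-0.6, -0.2, 0.5]
opening: 0.649
grasp_force: 0.0
```

Run:
```python
from h import *
s=telemetry.get_state(); 
R=np.array(s['eef_rot']);print(s['t'],np.round(s['tool_pos'],4),np.round(R,4).tolist(),s['joint_pos'])
print(R.T@(np.array([.5135,.0524,.222])-s['tool_pos']))
```

```text
4.45 [0.5128 0.019  0.3152] [[-0.9998, 0.0194, -0.0008], [0.0194, 0.9996, 0.022], [0.0013, 0.022, -0.9998]] [ 0.03228558 -0.0162328  -0.103       1.48416795  0.02201611  0.05165838]
[-0.00019712  0.03133279  0.09388866]
```

>>> apply_moves(plan="0 0.014 0 0;0 0.014 0 0;0 0 0.012 0;0 0 0.012 0;0 0 0.012 0;0 0 0.012 0;0 0 0.012 0;0 0 0.012 0;0 0 0.012 0;0 0 0.01 0;0 0 0 0;0 0 0 0")

```text
t: 5.65
tool_pos: [0.5135, 0.0497, 0.2216]
eef_rot: [[-1.0, 0.015, -0.001], [0.015, 1.0, 0.022], [0.001, 0.022, -1.0]]
wrist_force: [0.4, 0.4, 1.5]
opening: 0.651
grasp_force: 0.0
```

Run:
```python
from h import *
im=imaging.capture('wrist')[:,:,::-1].copy(); im2=imaging.capture('side')[:,:,::-1]
a=cv2.resize(im2[180:310,240:440],(640,416)); cv2.imwrite('pics/w2.png',cv2.resize(np.vstack([im[::1],a[:,:640]]),None,fx=.66,fy=.66))
```

```text
(no output)
```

View pics/w2.png

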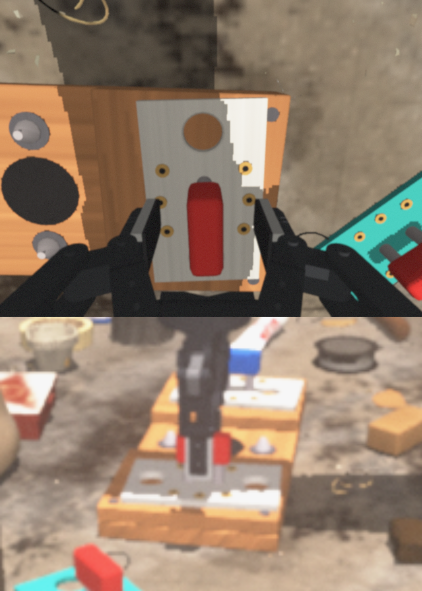

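The wrist half shows the red grip at (205,228), centred between the pads. The side half shows the finger over the middle of the red grip at (203,455), with its tip clear of the plate. Closing now.

>>> apply_moves(plan="0 0 0 0;0 0 0 0;0 0 0 0;0 0 0 0;0 0 0 0;0 0 0 0;0 0 0 0;0 0 0 0", fingers=1)

```text
t: 6.55
tool_pos: [0.5137, 0.0497, 0.2224]
eef_rot: [[-1.0, 0.014, 0.001], [0.014, 1.0, 0.022], [-0.0, 0.022, -1.0]]
wrist_force: [0.0, 0.3, 5.8]
opening: 0.204
grasp_force: 58.9
```

>>> apply_moves(plan="0 0 -0.006 0;0 0 -0.006 0;0 0 0 0;-0.0002 -0.0098 0 0;-0.0002 -0.0098 0 0;-0.0002 -0.0098 0 0;-0.0002 -0.0098 0 0;-0.0002 -0.0098 0 0;-0.0002 -0.0098 0 0;-0.0002 -0.0098 0 0;-0.0002 -0.0098 0 0;-0.0002 -0.0098 0 0;-0.0002 -0.0098 0 0;-0.0002 -0.0098 0 0;-0.0002 -0.0098 0 0;0 0 0 1;0 0 0 1;0 0 0 0;0 0 0 0")

```text
t: 8.45
tool_pos: [0.5142, -0.0678, 0.231]
eef_rot: [[-0.999, 0.049, -0.001], [0.049, 0.999, 0.022], [0.002, 0.022, -1.0]]
wrist_force: [0.8, 0.1, -2.6]
opening: 0.205
grasp_force: 58.7
```

Run:
```python
from h import *
s=telemetry.get_state(); R=np.array(s['eef_rot']); p=np.array(s['tool_pos']); print(s['t'],np.round(R,3).tolist(),'grasp',np.round(p+.155*R[:,2],4))
im=imaging.capture('wrist')[:,:,::-1].copy(); im2=imaging.capture('top')[:,:,::-1]
a=cv2.resize(im2[210:340,255:505],(640,333)); cv2.imwrite('pics/w3.png',cv2.resize(np.vstack([im,a]),None,fx=.73,fy=.73))
```

```text
8.45 [[-0.999, 0.049, -0.001], [0.049, 0.999, 0.022], [0.002, 0.022, -1.0]] grasp [ 0.514  -0.0644  0.076 ]
```

View pics/w3.png

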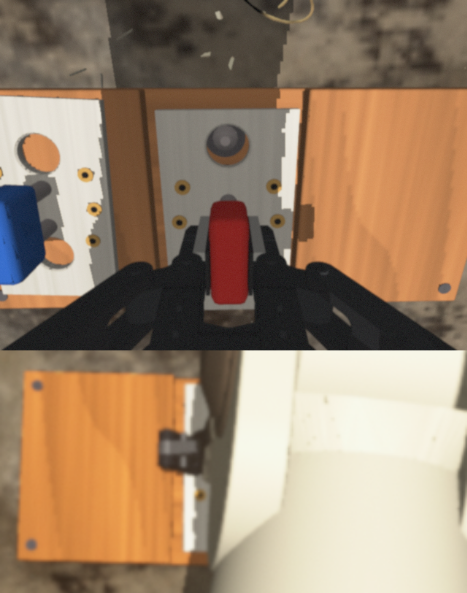

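The near hole at (228,145) has the pin, tip about (226,136), showing through it. The blue template at left is untouched. I'll check the offset numerically.

Run:
```python
from h import *
f=1/.73
print('hole',ray('wrist',np.array([228,145])*f,.045),'pin tip',ray('wrist',np.array([226,136])*f,.028))
e=ray('wrist',np.array([[154,109],[301,109],[207,145],[249,145],[228,124],[228,165]])*f,.045);print(np.round(e,4))
```

```text
hole [[ 0.46941457 -0.06357183]] pin tip [[ 0.46775457 -0.0643609 ]]
[[ 0.4484 -0.1009]
 [ 0.4522 -0.0245]
 [ 0.4688 -0.0749]
 [ 0.47   -0.0522]
 [ 0.4581 -0.063 ]
 [ 0.4807 -0.0641]]
```

Within clearance. Lowering.

>>> apply_moves(plan="0 0 0.003 0;0 0 0.003 0;0 0 0.003 0;0 0 0.003 0;0 0 0.003 0;0 0 0.003 0;0 0 0.002 0;0 0 0.001 0;0 0 0 0;0 0 0 0")

```text
t: 9.55
tool_pos: [0.5142, -0.0677, 0.2101]
eef_rot: [[-0.999, 0.049, -0.001], [0.049, 0.999, 0.022], [0.002, 0.022, -1.0]]
wrist_force: [0.7, 0.8, -3.7]
opening: 0.204
grasp_force: 58.7
```

>>> apply_moves(plan="0 0 0.001 0;0 0 0.0005 0;0 0 0 0;0 0 0 0")

```text
t: 9.95
tool_pos: [0.5142, -0.0677, 0.2086]
eef_rot: [[-0.999, 0.049, -0.001], [0.049, 0.999, 0.022], [0.002, 0.022, -1.0]]
wrist_force: [-0.7, -0.4, -2.6]
opening: 0.201
grasp_force: 58.8
```

>>> apply_moves(plan="0 0 0 0;0 0 0 0;0 0 0 0;0 0 0 0;0 0 0 0;0 0 0 0", fingers=0.4)

```text
t: 10.55
tool_pos: [0.5141, -0.0677, 0.2085]
eef_rot: [[-0.999, 0.05, -0.001], [0.049, 0.999, 0.022], [0.002, 0.022, -1.0]]
wrist_force: [-0.6, 0.0, -0.1]
opening: 0.598
grasp_force: 0.0
```

>>> apply_moves(plan="0 0 -0.008 0;0 0 -0.012 0;0 0 -0.015 0;0 0 -0.02 0;0 0 -0.02 0;0 0 -0.02 0;0 0.03 -0.02 0;0 0.04 -0.02 0;0 0.04 0 0;0 0.04 0 0;0 0.04 0 0;0 0.04 0 0;0 0.04 0 0;0 0.04 0 0;0 0 0 0")

```text
t: 12.05
tool_pos: [0.5293, 0.2427, 0.3514]
eef_rot: [[-0.999, 0.045, -0.0], [0.045, 0.999, 0.024], [0.001, 0.024, -1.0]]
wrist_force: [0.0, -0.7, -0.1]
opening: 0.601
grasp_force: 0.0
```

Run:
```python
from h import *
im=imaging.capture('top')[:,:,::-1].copy(); im2=imaging.capture('side')[:,:,::-1]
hsv=cv2.cvtColor(im,cv2.COLOR_BGR2HSV); H,S,V=[hsv[...,i].astype(int) for i in range(3)]
red=((H<6)|(H>174))&(S>150)&(V>100); print('redgrip',rect('top',blob(red,(380,275)),.066))
blue=(H>100)&(H<130)&(S>120); print('blue',rect('top',blob(blue,(460,277)),.08))
cv2.imwrite('pics/f.png',np.vstack([cv2.resize(im[210:340,255:505],(500,260)),cv2.resize(im2[180:310,240:440],(500,325))]))
```

```text
redgrip [513.6 -62.1  16.7  44.7  84. ]
blue [ 502.6 -171.5   16.6   43.7   86.6]
```

View pics/f.png

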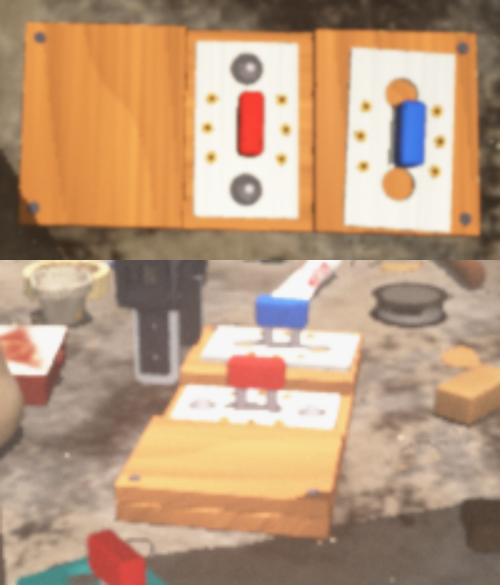

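The red template lies flat on the bed, with the pins showing through both holes at (247,68) and (246,189). Its centre is about 3 mm from the jig's, the blue template hasn't moved, and the gripper is clear.

```bash
python3 -c "
from rig import manip; print(manip.hand_in())"
```

```text
the job is handed in; nothing more can be done
None
```

The red-gripped template is seated flat on the bed with both pins through its holes, about 3 mm off centre by the last top view; the blue one was not moved, and the job was handed in with the clock at about 12 s (no verdict came back).

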